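# Set the food warmer's sunk limiter with its key

## Robot

A 6-joint arm with a two-finger parallel gripper is mounted at the origin on a cart in front of the work surface, level with it; the furniture and walls round the work are solid. World frame = base frame: x ahead of the robot, y to its left, z up, the work surface at z = 0. Lengths are in mm, angles in degrees, forces in N, time in s.
With the tool pointing down it reaches from about 275 to 850 mm from the base axis. Payload 5.2 kg.
Tool frame: the origin (TCP) lies at the very end of the fingers, on their centre line; the grasp point (between the pads) lies 19 mm behind it; z points along the fingers, y is the line along which they close (so a half turn about z gives the same grasp; the last joint's range is limited). The gripper opens to 85 mm and grips with 20 to 120 N. Pads are 22 mm wide; open, the fingers measure 114 mm over their backs; the gripper's body (76 mm by 85 mm) begins 54 mm behind the grasp point. The pads swing forward as they close: fully open they stand 13 mm farther back than shut.
Start: joints at [58.51, 14.817, 87.949, -0, 77.235, -11.62], TCP at [186.918, 517.269, 231.31] pointing down, gripper open.
Joint ranges: [-179.93, 179.93], [-52.35, 119.4], [10.71, 147.94], [-69.91, 249.91], [12.55, 155.21], [-178.61, 178.61]. Speed limits (degrees/s): [147.25, 147.25, 180, 180, 180, 180].

## Interface

Orientations are given as [roll, pitch, yaw] about the fixed x, y, z axes, in that order (R = Rz(yaw) Ry(pitch) Rx(roll)).
In Python, from cell import manip gives the robot as it stands. The module is installed in compiled form; this text tells all that it offers.
- The arm moves only by the tool drive_tool, never from a script. Its argument "motion" is a list of rows, each a list of 7 numbers: the shift along the tool's x, y, z in mm, then the turn, a rotation vector about the tool's x, y, z in degrees, then the opening, from -1 (shut) to 1 (fully open). A call has 1 to 20 rows; each row is the pose to reach, as a shift and turn from the pose commanded when the call began, along the tool's axes at that moment; what a row does not reach only later rows make up. A row lasts 1/8 s, in which the tool goes at most 62.5 mm and 10.7 degrees, less where a joint would pass 70% of its speed; a pose out of reach is approached as far as the arm can. A call with a gripper value outside its range is refused whole. The fingers move at their own pace and stop on an object; "force" is the grip in N (left out, the last holds). Time passes only in rows, so rows that repeat a pose let the fingers close. It gives the time, the measured TCP pose, the force, the opening and the grip force at its end, in the units of the state.
- manip.get_state(): the state, without advancing time (a new reading comes with each control period).
- manip.grab_frame(name): name is "scene" or "top"; returns a dict with "img" (420x560x3 uint8, blue, green, red), "mtx" (3x3 intrinsics, pixels), "k1" (the pictures are not rectified: a ray, as slopes to the right and down, at radius r is drawn at 1 + k1 r^2 times it, then the intrinsics apply), "R" (3x3) and "t" (3): a world point X has camera coordinates R X + t. Camera axes: x right, y down, z forward; pixel columns grow to the right and rows downward; lengths in mm; the calibration is good to about 2 mm. A picture is of the moment at which its call begins. There is no depth.
- manip.finish_job(): hands the job in; it is judged then, once.
Trained networks look in the newest picture that a camera, given by its name, has taken for a name from the list of things; names that differ only in an ending like _2 or _b are one class to them, and where a whole thing is asked for, a point or a joint stands for the part that bears it (a point fixed in the world has none). Each returns a list of dicts, best first, with "score" (0 to 1); they miss things now and then, are a little off and sometimes report something else, mostly with a low value. They report only what shows in the picture. A call takes as long as a camera call. They do not tell look-alikes from the thing itself.
- manip.masks_of(camera, name): "pixels" (420x560 bool, what is visible of it).
- manip.mark_of(camera, name): "at" ([x, y, z] in mm, in the coordinates of the camera as it stood for that picture, good to about 4 mm: a listed point, or the origin of a listed thing).
The state is a dict: "time": time; "q": joint angles; "joint_velocities": joint speeds; "joint_torque": joint torques, N m; "tool_pos": TCP position; "orientation": TCP orientation; "wrist_force": force on the tool from outside, world axes, zero at the start; "wrist_torque": the same for the moment, N m; "grip_width": opening from 0.0 (shut) to 1.0 (fully open); "grasp_force": force on a finger pad.
Only numpy, scipy, OpenCV 4.12 (cv2) and the standard library are available. Lean on these libraries where they do the work, as an engineer would, in place of code of your own. Each camera call takes 0.05 s, during which the arm holds its last target. There are 200 camera calls.

## Task

The food warmer's heat limiter is a sprung, slotted knob sunk out of reach under the small round guard opening in its steel deck. Take the red-handled key from its wooden stand, reach down through the opening, feel for the slot while pressing only lightly, never to the bottom of its spring, and turn the knob clockwise until it meets its stop without forcing it. Then put the key back in its stand, fully home, and leave the other things alone.

Things in the scene. Friction and masses are not known exactly. Their poses are not given: they have to be found in the camera images.
- warmer: Grey food warmer with a black hot plate on top, 200 x 150 x 70 mm (the plate stands 3 mm higher) (its x, y, z), fixed to the worktop. Origin: centre of its underside, z up. Its steel control deck is the strip nearest the robot (its -x side); a red arrow shows the turning sense.
- guard (a point): Centre of the round guard opening (21 mm across, plate 6 mm thick) in the steel deck, at the deck's top face, 70 mm above the worktop; at x = -66.5 mm, y = 0 in the warmer's frame and with its axes. The knob lies on the vertical axis through it, in a well 50 mm wide. Contact forces of the key on the warmer, knob included, of over 32 N in all spoil it.
- well (a point): Mean place of the brass knob's flat face, 28 mm below the guard, with the warmer's axes. The real face is up to 6 mm higher or lower, not reported. Across the face runs a slot 6 mm wide, 6 mm deep, 26 mm long, open at both ends.
- plunger (a joint): How far the knob is pushed down against its spring, m: 0 free, grows downward, hard at the bottom at 0.007. It pushes back with 1.5 N plus 0.9 N per mm, so 3 to 5 N is a light press. Pushing it more than 6 mm (about 7 N), to the bottom of its spring, spoils the limiter. It does not tell the height of the face.
- knob (a joint): Turn of the knob, rad; grows clockwise seen from above; hard stop at 0.70; starts at 0 to 0.1; stays where left (friction 0.03 N m); do not twist harder than 0.12 N m at the stop. The slot direction is not reported: at 0 it lies along the warmer's x axis (black marks on the deck) give or take 0.4 rad; at v it has turned v clockwise from that. A blade on the face turns nothing until it drops in.
- key: Loose steel key, about 0.09 kg, red handle, standing tip down in the stand. Origin: middle of the tip's end face, z up the shaft. From the tip: blade 16 mm wide along x, 4 mm thick along y, 10 mm high; shaft 10 mm across to 50 mm; flange 30 mm across from 50 to 55 mm; flat handle 34 mm along x, 12 mm thick along y, from 54 to 98 mm (grip it at 78 mm).
- stand: Fixed wooden block, 64 x 64 mm and 54 mm high on a 72 mm rubber foot. Origin: centre of its underside, z up. A round hole 20 mm across and 51 mm deep goes down from the middle of its top. At home the key's flange rests on the block's top, so the key's origin is 4 mm above the stand's origin; any yaw will do.
- jar: Jam jar with gold lid, 66 mm across and 85 mm high, a loose bystander. Origin: centre of its underside.
- tin: Green food tin, 75 mm across and 58 mm high, a loose bystander. Origin: centre of its underside.
Not all that is in view belongs to the job. What is meant by the key is not yellow, and is the larger of those in its own colour.

How it is judged (in metres and radians):
On the way, in this order (a step that is already met when the one before it is completed fails the run):
1. the key's blade has been passed through the guard opening, down to the knob, before the knob is turned far (z of key in the frame of guard below -0.019 m and horizontal distance between key and guard below 0.008 m and value of joint knob below 0.4 rad), for 0.1 s.
2. the knob is at its stop with the key still down in the opening (value of joint knob above 0.65 rad and z of key in the frame of guard below -0.019 m), for 0.1 s.
At the end, for the whole second after the job is handed in: The knob is at its stop (0.70, at least 0.65) and the key stands in its stand's hole, upright within 0.1 rad, within 8 mm of the hole's axis, its flange within 6 mm of the block's top, at rest and released (value of joint knob above 0.65 rad and z of key in the frame of stand between 0 and 0.01 m and horizontal distance between key and stand below 0.008 m and angle between key's own z axis and vertical below 0.1 rad and linear speed of key below 0.02 m/s); the robot touches nothing.
It fails at once if the knob is pushed to the bottom of its spring (more than 6 mm) (value of joint plunger above 0.006 m).
It fails at once if the key pushes on the warmer or its knob with more than 32 N in all (contact force between key and warmer above 32 N).
It fails at once if the robot itself pushes on the warmer with more than 25 N (contact force between any of the arm, the fingers and warmer above 25 N).
It fails at once if the jar or the tin is moved more than 30 mm (distance of any of jar, tin from where it was at the start of the episode above 0.03 m).
It also fails if it takes over 72 s, if anything falls off the work surface, if the arm or the gripper's body presses on something with over 40 N, if the wrist force passes 120 N, or if a joint passes its speed limit or range.

## Working session

There is one attempt and no reset: what is moved stays moved. The work goes in short steps, Python scripts to look and compute and a tool call to move; the robot and the scene stay as the last step left them, time stands still between calls to the robot, and variables do not carry over. Pictures are saved under pics/ and viewed, at most 10 in all, crops included, and the job is handed in when it is done.

Besides the shell and the picture viewer there is one more tool, called after "Request:" in YAML: its name, and indented under it one key for each argument. drive_tool: Moves the arm, as the interface text tells. Its arguments: {"type":"object","properties":{"motion":{"type":"array","items":{"type":"array","items":{"type":"number"}}},"force":{"type":"number"}},"required":["motion"]}

```bash
mkdir -p pics; cat > h.py <<'E'
import numpy as np, cv2
from cell import manip
def ray(f,u,v):
    K=f["mtx"]; d=np.array([(u-K[0,2])/K[0,0],(v-K[1,2])/K[1,1]]); p=d.copy()
    for _ in range(20): p=d/(1+f["k1"]*(p@p))
    r=f["R"].T@np.array([p[0],p[1],1]); return -f["R"].T@f["t"], r
def atz(f,u,v,z):
    c,r=ray(f,u,v); return c+r*(z-c[2])/r[2]
def proj(f,X):
    c=f["R"]@np.asarray(X,float)+f["t"]; p=c[:2]/c[2]; p=p*(1+f["k1"]*(p@p)); return (f["mtx"]@np.array([p[0],p[1],1]))[:2]
def world(f,a): return f["R"].T@(np.asarray(a)-f["t"])
E
python3 - <<'E'
from h import *
np.set_printoptions(precision=1,suppress=True)
for n in ("scene","top"):
    f=manip.grab_frame(n); cv2.imwrite(f"pics/{n}0.png",f["img"])
    print(n,"cam",-f["R"].T@f["t"],f["k1"],f["mtx"][0,0])
    for o in ("warmer","guard","key","stand","jar","tin"):
        for d in manip.mark_of(n,o): print(o,round(d["score"],2),world(f,d["at"]),proj(f,world(f,d["at"])))
s=manip.get_state(); print(s)
E
```

```text
scene cam [154.8 345.4 666.1] -0.02651209937799966 484.76304713420785
warmer 0.81 [524.7  59.4  -0.7] [214.6 311.4]
warmer 0.45 [ 457.8 -363.5   -0.8] [381.2 191.6]
warmer 0.42 [ 498.4 -178.7    0.3] [312.8 234.1]
guard 0.92 [457.6  46.1  71.6] [248.5 301. ]
key 0.82 [536.8 -80.5  -3.1] [263.7 257.2]
key 0.81 [ 411.1 -188.2    0.4] [355.2 252.7]
stand 0.97 [ 498.8 -174.6   -0.7] [311.3 235.7]
jar 0.94 [ 456.2 -365.6    0.1] [382.4 191. ]
tin 0.95 [705.5 -22.5   2.1] [175.6 231.9]
top cam [ 351.7 -128.5 1231.7] 0.016603575013243138 498.3747389014505
warmer 0.76 [527.7  56.7   0.8] [192.2 235.6]
guard 0.69 [459.6  56.4  71.5] [187.6 260.5]
key 0.73 [542.6 -79.6   0.8] [247.  228.3]
key 0.58 [ 412.9 -188.8   -3.9] [292.4 279.6]
key 0.49 [ 506.2 -174.7    5.6] [285.7 241.6]
stand 0.64 [ 507.7 -168.2    0.9] [282.9 241.3]
stand 0.37 [526.8  57.7   3.7] [191.6 235.8]
jar 0.55 [ 459.4 -366.2    0.5] [363.5 258.6]
tin 0.62 [709.3 -20.8   2.5] [222.8 164.2]
tin 0.53 [461.   51.8  45.8] [191.3 260.9]
{'time': 0.7, 'q': array([ 58.5,  14.8,  87.9,   0. ,  77.2, -11.6]), 'joint_velocities': array([ 0.2,  0. ,  0. ,  0. ,  0.2, -0. ]), 'joint_torque': array([ -0. , -44.6, -29.1,  -0. ,   0. ,   0. ]), 'tool_pos': array([186.9, 517.3, 231.3]), 'orientation': array([180. ,  -0. , 160.1]), 'wrist_force': array([ 0.3, -0.5, -0.5]), 'wrist_torque': array([0. , 0.1, 0. ]), 'grasp_force': 0.0, 'grip_width': 0.9967044966139347}
```

View pics/scene0.png

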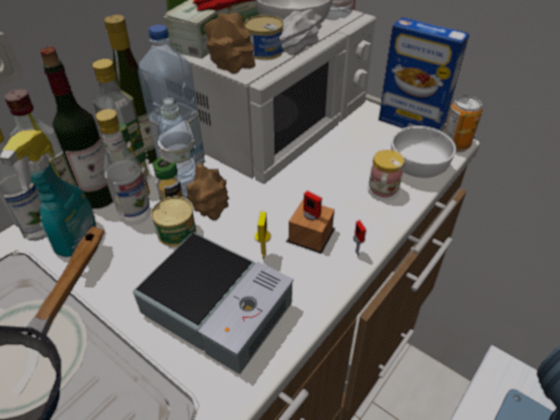

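View pics/top0.png

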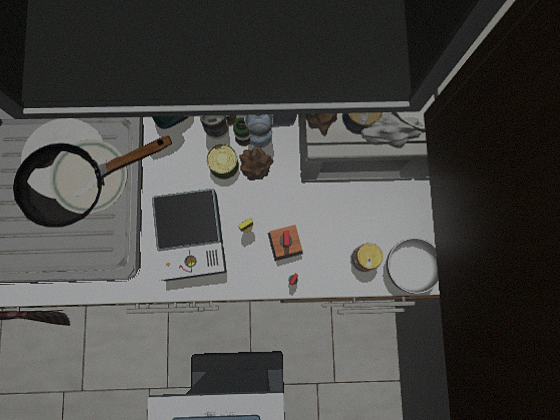

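Scene: the warmer with its deck opening is at about (248,303), the red key in the stand at (312,205), a yellow key at (263,230) and a small red key at (360,235). I'll zoom in to measure the warmer, stand and key.

```bash
python3 - <<'E'
from h import *
a=cv2.imread("pics/scene0.png");b=cv2.imread("pics/top0.png")
def g(c,h): return cv2.resize(c,None,fx=h,fy=h,interpolation=cv2.INTER_CUBIC)
L=g(a[230:370,130:300],2.35); R=g(a[185:255,280:350],4.2)
B=g(b[180:290,145:305],2.5)
im=np.zeros((600,800,3),np.uint8)
im[:L.shape[0],:L.shape[1]]=L; im[:294,400:694]=R; im[300:575,400:800]=B
cv2.imwrite("pics/zoom.png",im)
for n in ("scene","top"):
  f=manip.grab_frame(n)
  for o in ("warmer","guard","key","stand"):
    for d in manip.masks_of(n,o):
      m=d["pixels"].astype(np.uint8); c=max(cv2.findContours(m,0,2)[0],key=cv2.contourArea)
      print(n,o,round(d["score"],2),m.sum(),cv2.minAreaRect(c), cv2.approxPolyDP(c,3,True).reshape(-1,2).tolist())
E
```

```text
scene warmer 0.85 13352 ((213.2767791748047, 293.9446716308594), (141.59927368164062, 110.16995239257812), 31.84905242919922) [[191, 233], [133, 289], [140, 313], [240, 373], [291, 303], [293, 279]]
scene guard 0.56 13541 ((214.02279663085938, 293.80120849609375), (142.71339416503906, 111.75196838378906), 32.30733871459961) [[192, 232], [132, 290], [143, 315], [240, 374], [292, 304], [293, 278]]
scene key 0.89 462 ((312.0, 204.5), (18.0, 29.0), 0.0) [[307, 190], [303, 194], [305, 216], [315, 219], [321, 212], [321, 197]]
scene key 0.58 427 ((262.0, 233.5), (45.0, 16.0), 90.0) [[266, 211], [259, 212], [254, 236], [261, 245], [262, 256], [270, 238]]
scene key 0.55 295 ((359.1877746582031, 236.5917205810547), (12.159062385559082, 33.10700607299805), 7.594643592834473) [[360, 220], [355, 222], [353, 237], [357, 253], [366, 231]]
scene stand 0.82 1582 ((310.8977966308594, 224.781005859375), (46.306182861328125, 47.84402084350586), 19.98310661315918) [[301, 202], [288, 220], [287, 241], [320, 253], [334, 229], [334, 208], [323, 205], [321, 215], [308, 220]]
top warmer 0.83 5756 ((187.92283630371094, 235.7351531982422), (88.58511352539062, 67.7746353149414), 83.54118347167969) [[213, 189], [152, 199], [161, 280], [173, 282], [225, 272], [218, 201]]
top key 0.7 5649 ((187.99456787109375, 234.8249053955078), (86.60350799560547, 67.2030258178711), 83.82982635498047) [[213, 190], [172, 193], [152, 199], [161, 280], [225, 271]]
top stand 0.95 726 ((284.4411926269531, 242.7647247314453), (30.316951751708984, 29.10427474975586), 75.96376037597656) [[294, 226], [268, 233], [275, 260], [301, 253]]
```

View pics/zoom.png

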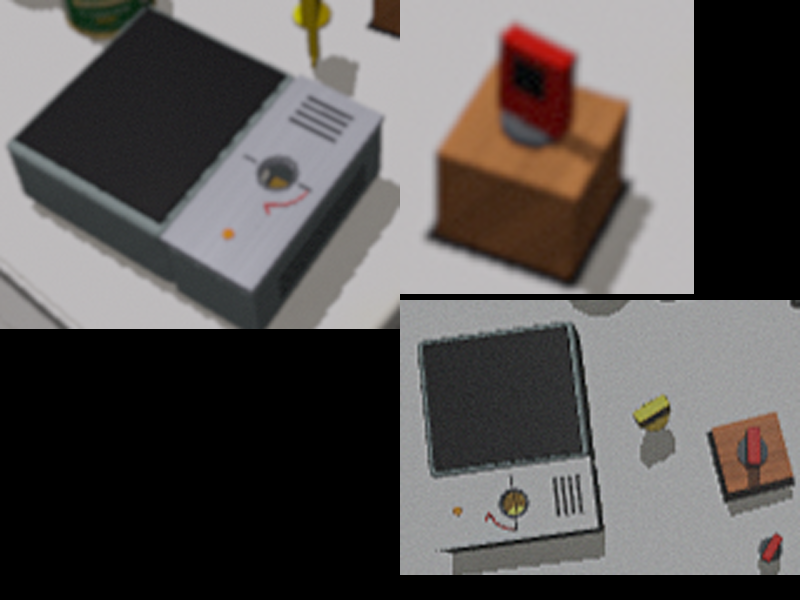

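```bash
python3 - <<'E'
from h import *
np.set_printoptions(precision=1,suppress=True)
S=manip.grab_frame("scene");T=manip.grab_frame("top")
sc=lambda x,y:(130+x/2.35,230+y/2.35); sr=lambda x,y:(280+(x-400)/4.2,185+y/4.2); tb=lambda x,y:(145+(x-400)/2.5,180+(y-300)/2.5)
for n,f,c,z,ps in [("guard S",S,sc,70,[(278,174)]),("guard T",T,tb,70,[(514,502)]),
 ("body S",S,sc,70,[(381,120),(252,292),(10,145),(150,10)]),("body T",T,tb,70,[(602,527),(440,549),(418,342),(575,325)]),
 ("marks S",S,sc,70,[(246,156),(255,161),(300,185),(310,191)]),("marks T",T,tb,70,[(511,476),(516,530)]),
 ("stand S",S,sr,54,[(578,195),(628,102),(440,152),(500,68)]),("stand T",T,tb,54,[(710,433),(776,415),(793,480),(728,498)]),
 ("handletop S",S,sr,102,[(500,35),(515,22),(580,52),(568,68)]),("handle T",T,tb,102,[(748,428),(759,428),(762,466),(749,467)]),("flange S",S,sr,57,[(528,125)])]:
  P=np.array([atz(f,*c(*p),z)[:2] for p in ps]); print(n,P.tolist() if 0 else P.round(1).reshape(-1), "mean",P.mean(0))
g=cv2.resize(T["img"][250:272,180:202],(440,440),interpolation=cv2.INTER_CUBIC)
h=cv2.resize(S["img"][292:316,236:260],(360,360),interpolation=cv2.INTER_CUBIC)
im=np.zeros((440,800,3),np.uint8);im[:,:440]=g;im[:360,440:]=h;im=cv2.convertScaleAbs(im,alpha=1.5)
cv2.imwrite("pics/hole.png",im)
E
```

```text
guard S [455.2  49.6] mean [455.2  49.6]
guard T [459.   49.8] mean [459.   49.8]
body S [430.  -24.  413.3 120.6 606.2 139.8 620.7  -0.3] mean [517.6  59. ]
body T [433.6 -31.5 417.6 117.4 613.2 141.2 626.2  -7.5] mean [522.7  54.9]
marks S [480.3  51.8 473.2  51.1 439.   47.3 431.3  46.8] mean [456.   49.3]
marks T [483.3  52.7 433.1  47.8] mean [458.2  50.2]
stand S [ 461.3 -151.9  475.9 -210.8  521.6 -136.7  532.4 -194.3] mean [ 497.8 -173.4]
stand T [ 521.2 -133.8  537.  -197.4  474.2 -211.3  458.8 -149.2] mean [ 497.8 -172.9]
handletop S [ 514.7 -168.1  514.5 -178.4  482.6 -179.8  481.  -168.9] mean [ 498.2 -173.8]
handle T [ 518.  -168.5  517.8 -178.6  482.7 -180.2  482.1 -168.3] mean [ 500.2 -173.9]
flange S [ 500.  -170.2] mean [ 500.  -170.2]
```

View pics/hole.png

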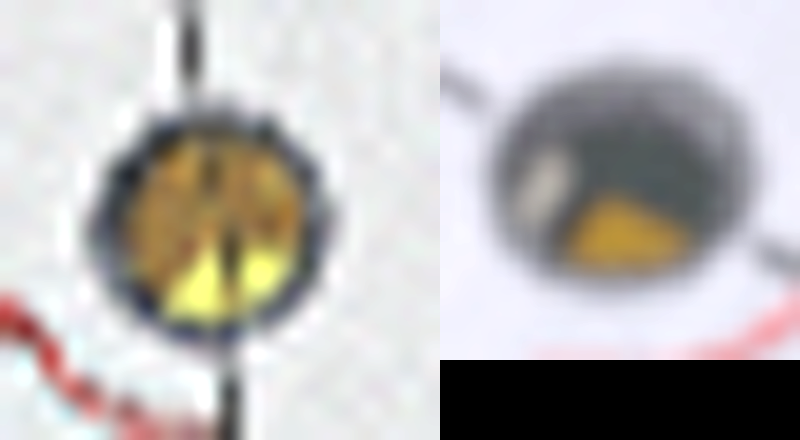

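Top view of the opening: a dark slot streak runs from (208,165) to (232,260), which gives a slot yaw of about 14°. The guard is near (457,50) and the key near (499.5,-174). Next I'll move above the key.

Request:
drive_tool:
  motion:
    - [-529, -544, 50, 0, 0, -19.9, 1]
    - [-529, -544, 50, 0, 0, -19.9, 1]
    - [-529, -544, 50, 0, 0, -19.9, 1]
    - [-529, -544, 50, 0, 0, -19.9, 1]
    - [-529, -544, 50, 0, 0, -19.9, 1]
    - [-529, -544, 50, 0, 0, -19.9, 1]
    - [-529, -544, 50, 0, 0, -19.9, 1]
    - [-529, -544, 50, 0, 0, -19.9, 1]
    - [-529, -544, 50, 0, 0, -19.9, 1]
    - [-529, -544, 50, 0, 0, -19.9, 1]
    - [-529, -544, 50, 0, 0, -19.9, 1]
    - [-529, -544, 50, 0, 0, -19.9, 1]
    - [-529, -544, 50, 0, 0, -19.9, 1]
    - [-529, -544, 50, 0, 0, -19.9, 1]
    - [-529, -544, 50, 0, 0, -19.9, 1]
    - [-529, -544, 50, 0, 0, -19.9, 1]
    - [-529, -544, 50, 0, 0, -19.9, 1]

```text
time: 3.42
tool_pos: [499.4, -173.0, 181.7]
orientation: [-180.0, 0.0, -179.9]
wrist_force: [-0.6, -0.5, -0.3]
grip_width: 1.001
grasp_force: 0.0
```

Request:
drive_tool:
  motion:
    - [0, -0.8, 60, 0, 0, 0, 1]
    - [0, -0.8, 100, 0, 0, 0, 1]
    - [0, -0.8, 118.5, 0, 0, 0, 1]
    - [0, -0.8, 118.5, 0, 0, 0, 1]
    - [0, -0.8, 118.5, 0, 0, 0, 1]
    - [0, -0.8, 118.5, 0, 0, 0, -1]
    - [0, -0.8, 118.5, 0, 0, 0, -1]
    - [0, -0.8, 118.5, 0, 0, 0, -1]
    - [0, -0.8, 118.5, 0, 0, 0, -1]
    - [0, -0.8, 118.5, 0, 0, 0, -1]
    - [0, -0.8, 118.5, 0, 0, 0, -1]
    - [0, -0.8, 118.5, 0, 0, 0, -1]
    - [0, -0.8, 118.5, 0, 0, 0, -1]
  force: 45

```text
time: 5.05
tool_pos: [499.6, -175.0, 63.0]
orientation: [-180.0, 0.0, -180.0]
wrist_force: [-0.7, 0.7, 5.3]
grip_width: 0.136
grasp_force: 44.3
```

Request:
drive_tool:
  motion:
    - [0, 0, -30, 0, 0, 0, -1]
    - [0, 0, -75, 0, 0, 0, -1]
    - [0, 0, -90, 0, 0, 0, -1]
    - [10, 50, -90, 0, 0, 0, -1]
    - [20, 110, -90, 0, 0, 0, -1]
    - [31, 170, -85, 0, 0, 0, -1]
    - [42, 215, -75, 0, 0, 0, -1]
    - [42.6, 224.7, -55, 0, 0, 0, -1]
    - [42.6, 224.7, -45, 0, 0, 0, -1]
    - [42.6, 224.7, -45, 0, 0, 0, -1]
    - [42.6, 224.7, -45, 0, 0, 0, -1]
    - [42.6, 224.7, -45, 0, 0, 0, -1]
    - [42.6, 224.7, -45, 0, 0, 0, -1]

```text
time: 6.68
tool_pos: [457.2, 49.3, 108.2]
orientation: [-180.0, 0.1, 180.0]
wrist_force: [-0.7, 0.4, 0.1]
grip_width: 0.136
grasp_force: 44.4
```

```bash
python3 - <<'E'
from h import *
np.set_printoptions(precision=1,suppress=True)
S=manip.grab_frame("scene");T=manip.grab_frame("top")
cv2.imwrite("pics/s1.png",S["img"]);cv2.imwrite("pics/t1.png",T["img"])
s=manip.get_state(); print(s["tool_pos"],s["wrist_force"],s["orientation"],s["q"])
for f,n in((S,"s"),(T,"t")): print(n,"tip",proj(f,[457,50,49]),"guard",proj(f,[457,50,70]), proj(f,s["tool_pos"]+np.array([0,0,-59])))
a=cv2.resize(S["img"][225:325,200:300],(600,600),interpolation=cv2.INTER_CUBIC)
cv2.imwrite("pics/z1.png",a)
E
```

```text
[457.   49.5 108.1] [ 0.6 -0.5  0.2] [-180.    0. -180.] [ -7.8  12.9 109.7  -0.   57.4 -97.8]
s tip [248.  311.8] guard [247.2 303.6] [248.2 311.5]
t tip [191.9 262.4] guard [190.5 261.7] [192.1 262.4]
```

View pics/z1.png

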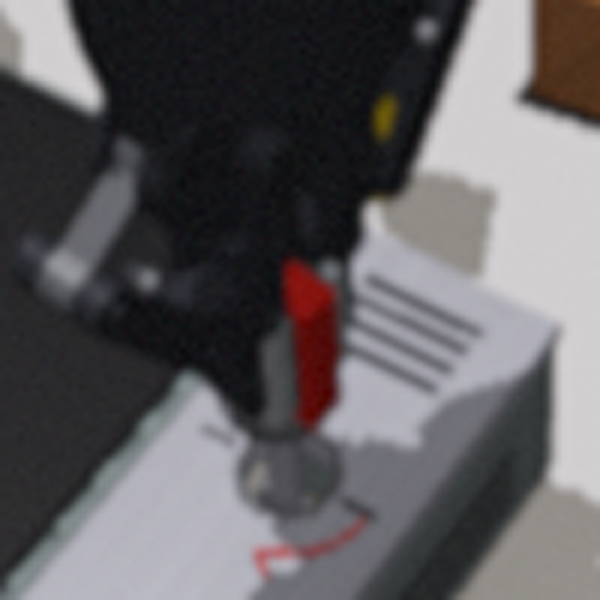

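I mis-set that height. The tip is now nominally at z = 49, already inside the opening, and the wrist force is near zero. I'll check this against where the flange appears.

```bash
python3 - <<'E'
from h import *
S=manip.grab_frame("scene")
for z in (90,95,99,104,110): print(z,(proj(S,[457,49.5,z])-[200,225])*6)
hsv=cv2.cvtColor(S["img"],cv2.COLOR_BGR2HSV)
m=((hsv[...,0]<8)|(hsv[...,0]>172))&(hsv[...,1]>180)&(hsv[...,2]>80);m[:, :240]=0;m[:,265:]=0;m[:260]=0;m[300:]=0
ys,xs=np.nonzero(m);print(xs.min(),xs.max(),ys.min(),ys.max())
for x in (-17,17):
  for z in (103,147): print(x,z,proj(S,[457+x,43.5,z]),proj(S,[457+x,55.5,z]))
E
```

```text
90 [279.93115645 421.911235  ]
95 [278.75240726 409.47927964]
99 [277.80107109 399.44404567]
104 [276.60133884 386.78636858]
110 [275.1459434  371.42801284]
247 254 269 295
-17 103 [257.92413947 293.18476833] [252.4183261  298.67189612]
-17 147 [256.61267969 273.72512262] [250.83499504 279.27270454]
17 103 [240.06140866 281.37936625] [234.50904522 286.63083442]
17 147 [237.97348237 261.83213229] [232.14576455 267.13045689]
```

The ring in the picture at crop (288,475) is the guard opening with the shaft going down through it. The handle also matches the expected pose, so the key is in cleanly. I'll rotate counter-clockwise past the slot and then feel downward.

Request:
drive_tool:
  motion:
    - [0, 0, 0, 0, 0, -10, -1]
    - [0, 0, 0, 0, 0, -20, -1]
    - [0, 0, 0, 0, 0, -30, -1]
    - [0, 0, 1.5, 0, 0, -30, -1]
    - [0, 0, 3, 0, 0, -30, -1]
    - [0, 0, 3, 0, 0, -30, -1]
    - [0, 0, 3, 0, 0, -30, -1]

```text
time: 7.7
tool_pos: [456.8, 49.7, 104.8]
orientation: [180.0, -0.0, -150.0]
wrist_force: [-0.1, -0.6, -0.9]
grip_width: 0.132
grasp_force: 44.4
```

```bash
python3 -c "
from cell import manip
s=manip.get_state();print(s['time'],s['tool_pos'],s['orientation'],s['wrist_force'],s['wrist_torque'])"
```

```text
7.7 [456.8037258   49.73270957 104.80294832] [ 1.79998671e+02 -2.16821749e-03 -1.50023893e+02] [-0.08273988 -0.56367139 -0.87693599] [-0.01901773  0.03389974  0.03167963]
```

Request:
drive_tool:
  motion:
    - [0, 0, 1.5, 0, 0, 0, -1]
    - [0, 0, 3, 0, 0, 0, -1]
    - [0, 0, 3, 0, 0, 0, -1]

```text
time: 8.07
tool_pos: [456.7, 49.8, 101.6]
orientation: [180.0, -0.0, -150.0]
wrist_force: [-0.2, -0.3, -0.5]
grip_width: 0.135
grasp_force: 44.4
```

Request:
drive_tool:
  motion:
    - [0, 0, 1.5, 0, 0, 0, -1]
    - [0, 0, 2.5, 0, 0, 0, -1]
    - [0, 0, 2.5, 0, 0, 0, -1]

```text
time: 8.45
tool_pos: [456.7, 49.7, 99.2]
orientation: [180.0, -0.0, -150.0]
wrist_force: [0.5, -0.2, -0.5]
grip_width: 0.133
grasp_force: 44.4
```

Request:
drive_tool:
  motion:
    - [0, 0, 1, 0, 0, 0, -1]
    - [0, 0, 2, 0, 0, 0, -1]
    - [0, 0, 2, 0, 0, 0, -1]

```text
time: 8.82
tool_pos: [456.9, 49.7, 97.4]
orientation: [-180.0, 0.0, -150.0]
wrist_force: [-0.4, -0.3, 0.7]
grip_width: 0.134
grasp_force: 44.5
```

Request:
drive_tool:
  motion:
    - [0, 0, 1, 0, 0, 0, -1]
    - [0, 0, 1.5, 0, 0, 0, -1]
    - [0, 0, 1.5, 0, 0, 0, -1]
    - [0, 0, 1.5, 0, 0, 0, -1]

```text
time: 9.32
tool_pos: [456.9, 49.7, 95.9]
orientation: [-180.0, 0.0, -150.0]
wrist_force: [-0.1, -0.3, 1.7]
grip_width: 0.136
grasp_force: 44.6
```

```bash
python3 -c "
from cell import manip
s=manip.get_state();print(s['time'],s['tool_pos'],s['wrist_force'],s['wrist_torque'])
manip.grab_frame('top');s=manip.get_state();print(s['tool_pos'],s['wrist_force'],s['wrist_torque'])"
```

```text
9.325 [456.93216519  49.73021381  95.9183352 ] [-0.11531242 -0.28719334  1.70655011] [ 0.01719065  0.03214495 -0.01449421]
[456.9083896   49.70237046  95.89224078] [-0.15771242 -0.30433143  2.23205456] [ 0.0077715   0.04613881 -0.03110114]
```

Contact is at TCP z ≈ 96.5. I'll press slightly more and sweep clockwise until the force drops.

Request:
drive_tool:
  motion:
    - [0, 0, 1, 0, 0, 0, -1]
    - [0, 0, 1, 0, 0, 3, -1]
    - [0, 0, 1, 0, 0, 6, -1]
    - [0, 0, 1, 0, 0, 6, -1]

```text
time: 9.88
tool_pos: [456.8, 49.9, 94.8]
orientation: [180.0, 0.0, -155.9]
wrist_force: [-0.2, 0.9, 1.8]
grip_width: 0.131
grasp_force: 44.8
```

Request:
drive_tool:
  motion:
    - [0, 0, 0, 0, 0, 2, -1]
    - [0, 0, 0, 0, 0, 5, -1]
    - [0, 0, 0, 0, 0, 5, -1]

```text
time: 10.25
tool_pos: [456.6, 49.7, 94.5]
orientation: [180.0, -0.0, -161.0]
wrist_force: [0.7, 0.5, -0.9]
grip_width: 0.132
grasp_force: 44.5
```

The force dropped at yaw ≈ 19–21°, so the blade is in. I'll go deeper in the slot.

Request:
drive_tool:
  motion:
    - [0, 0, 1, 0, 0, 0, -1]
    - [0, 0, 2, 0, 0, 1, -1]
    - [0, 0, 3, 0, 0, 2, -1]
    - [0, 0, 3, 0, 0, 2, -1]

```text
time: 10.75
tool_pos: [456.7, 49.7, 91.7]
orientation: [180.0, -0.0, -163.0]
wrist_force: [-0.4, -0.1, 1.4]
grip_width: 0.133
grasp_force: 44.5
```

Request:
drive_tool:
  motion:
    - [0, 0, 0, 0, 0, 4, -1]
    - [0, 0, 0, 0, 0, 8, -1]
    - [0, 0, 0, 0, 0, 12, -1]
    - [0, 0, 0, 0, 0, 16, -1]
    - [0, 0, 0, 0, 0, 20, -1]
    - [0, 0, 0, 0, 0, 20, -1]

```text
time: 11.5
tool_pos: [457.0, 50.1, 91.9]
orientation: [180.0, 0.0, 177.1]
wrist_force: [0.2, 3.5, 0.1]
grip_width: 0.137
grasp_force: 44.5
```

```bash
cat > st.py <<'E'
from h import *
np.set_printoptions(precision=3,suppress=True)
a=[]
for _ in range(4): manip.grab_frame('top'); s=manip.get_state(); a.append(np.r_[s['wrist_force'],s['wrist_torque'],s['tool_pos'],s['orientation'][2],s['q'][5]])
print(np.mean(a,0),np.std(a,0)[[2,5]])
E
python3 st.py
```

```text
[  0.694   3.526   0.06    0.723  -0.112   0.019 456.965  50.061  91.896
 177.096 -94.845] [0.636 0.017]
```

Request:
drive_tool:
  motion:
    - [0, 0.4, 0.3, 0, 0, 0, -1]
    - [0, 0.8, 0.5, 0, 0, 4, -1]
    - [0, 0.8, 0.5, 0, 0, 8, -1]
    - [0, 0.8, 0.5, 0, 0, 8, -1]

```text
time: 12.2
tool_pos: [457.0, 50.3, 91.4]
orientation: [-180.0, 0.0, 169.1]
wrist_force: [0.3, 0.9, 0.5]
grip_width: 0.135
grasp_force: 44.6
```

```bash
python3 st.py
```

```text
[  0.711   1.499   0.508   0.333  -0.13    0.003 456.992  50.357  91.374
 169.113 -86.747] [0.538 0.026]
```

Request:
drive_tool:
  motion:
    - [0, 0.2, 0.2, 0, 0, 4, -1]
    - [0, 0.2, 0.2, 0, 0, 8, -1]
    - [0, 0.2, 0.2, 0, 0, 10, -1]
    - [0, 0.2, 0.2, 0, 0, 10, -1]

```text
time: 12.9
tool_pos: [457.0, 50.5, 91.2]
orientation: [-180.0, 0.0, 159.1]
wrist_force: [0.9, 0.8, 0.9]
grip_width: 0.135
grasp_force: 44.7
```

```bash
python3 st.py
```

```text
[  0.858   0.311   0.557   0.071  -0.214   0.03  457.011  50.569  91.165
 159.086 -76.695] [0.336 0.013]
```

Yaw is −21° and torque ≈ 0.03 N m, which is friction alone. I'll take smaller steps toward the stop.

Request:
drive_tool:
  motion:
    - [0, 0, 0.1, 0, 0, 2, -1]
    - [0, 0, 0.1, 0, 0, 4, -1]
    - [0, 0, 0.1, 0, 0, 4, -1]

```text
time: 13.48
tool_pos: [457.0, 50.7, 91.1]
orientation: [-180.0, 0.0, 155.0]
wrist_force: [1.4, -0.5, 0.9]
grip_width: 0.135
grasp_force: 44.7
```

```bash
python3 st.py
```

```text
[  1.185  -0.43    0.906  -0.046  -0.263   0.013 456.989  50.661  91.042
 155.039 -72.65 ] [0.799 0.015]
```

Request:
drive_tool:
  motion:
    - [0, 0, 0, 0, 0, 1.5, -1]
    - [0, 0, 0, 0, 0, 3, -1]
    - [0, 0, 0, 0, 0, 3, -1]

```text
time: 14.05
tool_pos: [457.0, 50.7, 91.1]
orientation: [180.0, 0.0, 152.0]
wrist_force: [1.7, -0.4, 1.3]
grip_width: 0.132
grasp_force: 44.7
```

```bash
python3 st.py
```

```text
[  1.611  -0.903   1.125  -0.109  -0.327   0.019 456.974  50.7    91.046
 152.034 -69.645] [0.343 0.038]
```

Request:
drive_tool:
  motion:
    - [-0.5, 0, 0, 0, 0, 1, -1]
    - [-0.5, 0, 0, 0, 0, 2, -1]
    - [-0.5, 0, 0, 0, 0, 2, -1]

```text
time: 14.62
tool_pos: [457.1, 50.6, 90.9]
orientation: [-180.0, -0.0, 150.0]
wrist_force: [0.9, 0.1, 1.3]
grip_width: 0.135
grasp_force: 44.7
```

```bash
python3 st.py
```

```text
[  0.747   0.582   0.938   0.137  -0.152   0.022 457.136  50.586  90.947
 150.032 -67.666] [0.517 0.027]
```

Request:
drive_tool:
  motion:
    - [0, 0, 0, 0, 0, 1, -1]
    - [0, 0, 0, 0, 0, 2, -1]
    - [0, 0, 0, 0, 0, 2, -1]

```text
time: 15.2
tool_pos: [457.2, 50.6, 91.0]
orientation: [-180.0, -0.0, 148.0]
wrist_force: [0.5, 0.8, 1.4]
grip_width: 0.134
grasp_force: 44.7
```

```bash
python3 st.py
```

```text
[ -0.125   0.974   1.263   0.229  -0.015   0.019 457.205  50.552  90.966
 148.033 -65.666] [0.547 0.02 ]
```

Request:
drive_tool:
  motion:
    - [0, 0, 0, 0, 0, 1, -1]
    - [0, 0, 0, 0, 0, 2, -1]
    - [0, 0, 0, 0, 0, 2, -1]

```text
time: 15.78
tool_pos: [457.2, 50.5, 91.0]
orientation: [-180.0, -0.0, 146.0]
wrist_force: [-0.8, 1.2, 0.6]
grip_width: 0.139
grasp_force: 44.6
```

```bash
python3 st.py
```

```text
[ -0.457   0.936   0.803   0.299   0.042   0.042 457.242  50.52   90.979
 146.033 -63.666] [0.202 0.024]
```

Request:
drive_tool:
  motion:
    - [0, 0, 0, 0, 0, 1, -1]
    - [0, 0, 0, 0, 0, 1.5, -1]
    - [0, 0, 0, 0, 0, 1.5, -1]

```text
time: 16.35
tool_pos: [457.3, 50.5, 91.0]
orientation: [-180.0, -0.0, 144.5]
wrist_force: [-0.3, 1.7, 0.4]
grip_width: 0.135
grasp_force: 44.6
```

```bash
python3 st.py;python3 st.py
```

```text
[ -0.242   1.242   1.182   0.3     0.048   0.017 457.294  50.499  90.998
 144.531 -62.166] [0.128 0.013]
[ -0.31    1.395   1.495   0.304   0.08    0.02  457.292  50.507  90.999
 144.532 -62.165] [0.426 0.006]
```

Request:
drive_tool:
  motion:
    - [0, 0, 0, 0, 0, 1, -1]
    - [0, 0, 0, 0, 0, 2, -1]
    - [0, 0, 0, 0, 0, 2, -1]

```text
time: 17.12
tool_pos: [457.3, 50.5, 91.0]
orientation: [-180.0, -0.0, 142.5]
wrist_force: [-0.5, 1.7, 1.4]
grip_width: 0.133
grasp_force: 44.6
```

```bash
python3 st.py;python3 st.py
```

```text
[ -0.531   1.236   0.846   0.314   0.074   0.055 457.325  50.494  91.013
 142.533 -60.166] [0.318 0.033]
[ -0.87    1.589   0.998   0.295   0.033   0.033 457.324  50.495  91.016
 142.532 -60.167] [0.222 0.022]
```

Request:
drive_tool:
  motion:
    - [0, 0, 0, 0, 0, 1, -1]
    - [0, 0, 0, 0, 0, 2, -1]
    - [0, 0, 0, 0, 0, 2, -1]

```text
time: 17.9
tool_pos: [457.3, 50.5, 91.0]
orientation: [180.0, 0.0, 140.5]
wrist_force: [0.0, 2.4, 1.0]
grip_width: 0.131
grasp_force: 44.7
```

```bash
sed -i "s/s\['q'\]\[5\]\]/s['q'][5],s['joint_torque'][5]]/" st.py; python3 st.py;python3 st.py
```

```text
[  0.392   1.462   0.913   0.353   0.057   0.124 457.347  50.514  91.026
 140.535 -58.168   0.114] [0.229 0.023]
[ -0.186   1.441   0.931   0.384   0.034   0.121 457.348  50.504  91.016
 140.531 -58.165   0.1  ] [0.488 0.022]
```

Torque is now ≈ 0.12 N m, so the knob is at its stop. I'll ease back at once and lift slowly.

Request:
drive_tool:
  motion:
    - [0, 0, 0, 0, 0, -3, -1]
    - [0, 0, 0, 0, 0, -7, -1]
    - [0, 0, -4, 0, 0, -7, -1]
    - [0, 0, -10, 0, 0, -7, -1]
    - [0, 0, -20, 0, 0, -7, -1]
    - [0, 0, -24, 0, 0, -7, -1]
    - [0, 0, -27, 0, 0, -7, -1]
    - [0, 0, -27, 0, 0, -7, -1]

```text
time: 19.3
tool_pos: [457.5, 50.5, 118.2]
orientation: [180.0, 0.0, 147.5]
wrist_force: [0.2, -0.2, -1.7]
grip_width: 0.135
grasp_force: 44.4
```

```bash
python3 st.py
```

```text
[ -0.118  -0.042  -0.996   0.019  -0.      0.012 457.23   50.504 117.888
 147.526 -65.159   0.001] [0.224 0.029]
```

Request:
drive_tool:
  motion:
    - [0, 0, -15, 0, 0, 0, -1]
    - [0, 0, -35, 0, 0, 0, -1]
    - [0, 0, -47, 0, 0, 0, -1]
    - [-31, -33, -47, 0, 0, -7, -1]
    - [-62, -67, -47, 0, 0, -14, -1]
    - [-93, -100, -47, 0, 0, -21, -1]
    - [-124, -134, -47, 0, 0, -28, -1]
    - [-155.6, -167, -47, 0, 0, -32.5, -1]
    - [-155.6, -167, -47, 0, 0, -32.5, -1]
    - [-155.6, -167, -47, 0, 0, -32.5, -1]
    - [-155.6, -167, -47, 0, 0, -32.5, -1]
    - [-155.6, -167, -47, 0, 0, -32.5, -1]

```text
time: 21.0
tool_pos: [498.9, -172.9, 165.1]
orientation: [180.0, 0.0, -179.9]
wrist_force: [0.3, -0.0, -1.5]
grip_width: 0.138
grasp_force: 44.4
```

```bash
python3 - <<'E'
from h import *
np.set_printoptions(precision=1,suppress=True)
S=manip.grab_frame("scene");s=manip.get_state();print(s["tool_pos"],s["orientation"],s["wrist_force"])
p=s["tool_pos"]
print("tip",proj(S,p-[0,0,59]),"hole",proj(S,[498,-173.3,54]))
x0,y0=260,160
a=cv2.resize(S["img"][y0:y0+100,x0:x0+100],(600,600),interpolation=cv2.INTER_CUBIC)
cv2.imwrite("pics/z2.png",cv2.convertScaleAbs(a,alpha=1.4))
print((proj(S,p-[0,0,59])-[x0,y0])*6,(proj(S,[498,-173.3,54])-[x0,y0])*6)
E
```

```text
[ 498.9 -173.   165.1] [ 180.     0.  -179.9] [ 0.4  0.3 -1.8]
tip [312.9 193.8] hole [312.4 215.5]
[317.7 202.7] [314.1 332.9]
```

View pics/z2.png

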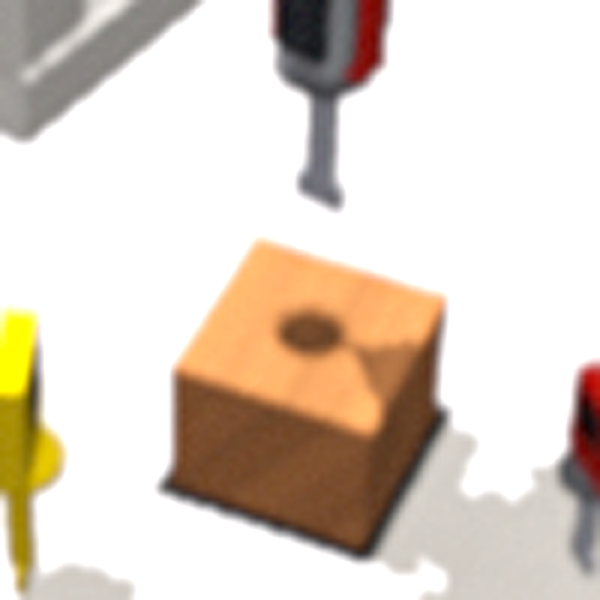

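The hole is centred at crop (311,331) and the blade tip at (320,198). Both match the projections to under 1 mm, so I'll lower the key.

Request:
drive_tool:
  motion:
    - [0, 0, 20, 0, 0, 0, -1]
    - [0, 0, 38, 0, 0, 0, -1]
    - [0, 0, 48, 0, 0, 0, -1]
    - [0, 0, 54, 0, 0, 0, -1]
    - [0, 0, 59, 0, 0, 0, -1]
    - [0, 0, 59, 0, 0, 0, -1]

```text
time: 21.8
tool_pos: [499.0, -173.9, 106.0]
orientation: [180.0, -0.0, -180.0]
wrist_force: [1.3, -0.2, -0.5]
grip_width: 0.134
grasp_force: 44.4
```

Tip at z ≈ 47 and no force: it's in the hole. I'll continue down.

Request:
drive_tool:
  motion:
    - [0, 0, 12, 0, 0, 0, -1]
    - [0, 0, 24, 0, 0, 0, -1]
    - [0, 0, 34, 0, 0, 0, -1]
    - [0, 0, 39, 0, 0, 0, -1]
    - [0, 0, 42, 0, 0, 0, -1]
    - [0, 0, 42, 0, 0, 0, -1]
    - [0, 0, 42, 0, 0, 0, -1]

```text
time: 22.68
tool_pos: [499.2, -174.1, 64.3]
orientation: [-180.0, 0.0, -180.0]
wrist_force: [-0.1, 0.5, -0.9]
grip_width: 0.132
grasp_force: 44.4
```

```bash
python3 st.py
```

```text
[   0.045   -0.043   -0.859    0.023    0.001   -0.005  499.163 -174.048
   64.332 -179.968 -121.353   -0.   ] [0.488 0.023]
```

Request:
drive_tool:
  motion:
    - [0, 0, 1.2, 0, 0, 0, -1]
    - [0, 0, 1.2, 0, 0, 0, -1]
    - [0, 0, 1.2, 0, 0, 0, 1]
    - [0, 0, 1.2, 0, 0, 0, 1]
    - [0, 0, 1.2, 0, 0, 0, 1]
    - [0, 0, 1.2, 0, 0, 0, 1]
    - [0, 0, 1.2, 0, 0, 0, 1]
    - [0, 0, 1.2, 0, 0, 0, 1]
    - [0, 0, -10, 0, 0, 0, 1]
    - [0, 0, -40, 0, 0, 0, 1]
    - [0, 0, -90, 0, 0, 0, 1]
    - [0, 0, -130, 0, 0, 0, 1]
    - [30, 60, -140, 0, 0, 0, 1]
    - [60, 120, -140, 0, 0, 0, 1]
    - [90, 180, -140, 0, 0, 0, 1]
    - [90, 180, -140, 0, 0, 0, 1]
    - [90, 180, -140, 0, 0, 0, 1]

```text
time: 25.0
tool_pos: [409.2, 6.3, 204.9]
orientation: [-179.9, 0.1, -179.9]
wrist_force: [0.2, 0.3, -0.1]
grip_width: 0.999
grasp_force: 0.0
```

```bash
python3 - <<'E'
from h import *
S=manip.grab_frame("scene");T=manip.grab_frame("top")
a=cv2.resize(S["img"][175:265,270:360],(400,400),interpolation=cv2.INTER_CUBIC)
b=cv2.resize(T["img"][200:280,245:325],(400,400),interpolation=cv2.INTER_CUBIC)
cv2.imwrite("pics/end.png",np.hstack([a,b])); s=manip.get_state();print(s["time"],s["tool_pos"])
E
```

```text
25.1 [409.98498041   5.00495316 204.54081583]
```

View pics/end.png

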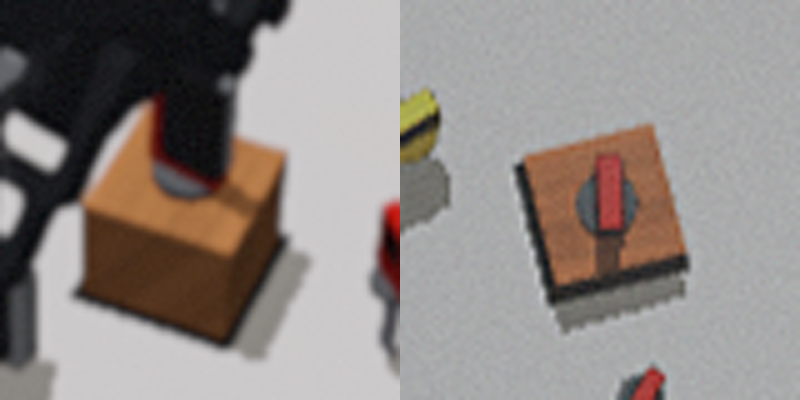

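The key stands upright in its stand with the flange on the block: flange at left-crop (185,180), handle at right-crop (610,190). The gripper is clear, so I'll hand in.

```bash
python3 -c "
from cell import manip
print(manip.finish_job())"
```

```text
the job is handed in; nothing more can be done
None
```

I turned the knob clockwise to its stop, shown by the torque jumping to about 0.12 N m (the stated limit), then put the key back fully home in its stand and handed the job in at about 25 s; no verdict was shown.

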